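# Brake the coasting turntable by touch and lock it at its index

## Robot

A 7-joint arm with a two-finger parallel gripper is mounted at the origin on a cart in front of the work surface, level with it; the furniture and walls round the work are solid. World frame = base frame: x ahead of the robot, y to its left, z up, the work surface at z = 0. Lengths are in m, angles in rad, forces in N, time in s.
With the tool pointing down it reaches from about 0.35 to 0.9 m from the base axis. Payload 8.1 kg.
Tool frame: the origin (TCP) lies at the very end of the fingers, on their centre line; the grasp point (between the pads) lies 19 mm behind it; x points along the fingers, y is the direction in which the jaws open and shut, and the axes are right-handed (so a half turn about x gives the same grasp; the last joint's range is limited). The gripper opens to 92 mm and grips with 3 to 60 N. Pads are 19 mm wide; open, the fingers measure 130 mm over their backs; the gripper's body (75 mm by 190 mm) begins 47 mm behind the grasp point.
Start: joints at [1.232, 0.434, 0.025, 1.573, -0.012, 1.134, -0.075], TCP at [0.146, -0.608, 0.227] pointing down, gripper open.
Joint ranges: [-2.62, 2.62], [-0.44, 2.09], [-1.27, 1.32], [0.08, 2.57], [-1.32, 4.46], [0.12, 2], [-2.74, 2.74]. Speed limits (rad/s): [2.22, 2.22, 3.01, 3.01, 3.14, 3.14, 3.14].

## Interface

Orientations are given as a rotation vector (axis times angle).
In Python, from cell import * gives the robot as it stands.
- The arm moves only by the shell command python3 -m handwheel 'ROWS' [FORCE]. ROWS is JSON, a list of rows, each a list of 7 numbers: the opening, from 0 (shut) to 1 (fully open), then the shift along the tool's x, y, z in m, then the turn, a rotation vector about the tool's x, y, z in rad. A call has 1 to 10 rows; each row shifts and turns the commanded pose from where the row before left it, along the tool's axes as they then stand; what a row does not reach is not made up. A row lasts 1/10 s, in which the tool goes at most 50 mm and 8.59 degrees, less where a joint would pass 70% of its speed; a pose out of reach is approached as far as the arm can. A call is refused whole if a number of a shift passes 0.05 or a number of a turn 0.15, either way. A call with a gripper value outside its range is refused whole. The fingers move at their own pace and stop on an object; FORCE is the grip in N (left out, the last holds). Time passes only in rows, so rows that do not move let the fingers close. It gives the time, the measured TCP pose, the force and the opening at its end, in the units of the state.
- observe(): the state, without advancing time (a new reading comes with each control period).
- get_image(name): name is "scene" or "top" or "wrist"; returns (picture, depth): 420x560x3 uint8, blue, green, red; 420x560 float32, m along the optical axis (not along the pixel's ray), 0 where there is no reading.
- get_calibration(name): a dict with "camera_matrix" (3x3 intrinsics, pixels), "k1" (the pictures are not rectified: a ray, as slopes to the right and down, at radius r is drawn at 1 + k1 r^2 times it, then the intrinsics apply), "pose" (4x4, takes a point from camera to world coordinates). Camera axes: x right, y down, z forward; pixel columns grow to the right and rows downward; lengths in m; the calibration is good to about 2 mm. A picture is of the moment at which its call begins: read the wrist's pose just before it. get_calibration takes no time and is no camera call; for the wrist camera it gives the pose at the moment of the call.
- sign_off(): hands the job in, once; it reports no verdict.
The state is a dict: "clock": time; "joints": joint angles; "dq": joint speeds; "joint_efforts": joint torques, N m; "position": TCP position; "ee_rot": TCP orientation; "force": force on the tool from outside, world axes, zero at the start; "ft_torque": the same for the moment, N m; "width": opening from 0.0 (shut) to 1.0 (fully open).
Only numpy, scipy, OpenCV 4.12 (cv2) and the standard library are available. Lean on these libraries where they do the work, as an engineer would, in place of code of your own. Each camera call takes 0.05 s, during which the arm holds its last target. There are 200 camera calls.

## Task

The documentation turntable has been given a spin and is coasting with a sherd on it: slow the wheel by touching it and bring it to rest with the hole in its rim centred in the slot of the fixed index plate. Then lock it there for the drawing: turn the black bar knob until its pointed end is at the mark (pointing at the wheel's axis), pull the knob straight up as far as it goes, so that the bolt stands in the hole, and let go. Never raise the bolt against the turning wheel, keep the sherd lying on the cork pad, and leave the other things where they are.

Things in the scene. Friction and masses are not known exactly. Their poses are not given: they have to be found in the camera images.
- wheel: plain steel turntable wheel: level disc, 260 mm diameter, 14 mm thick, top face 114 mm above the table, about 6 kg, on a free-running bearing; origin on its upright axis at table height. Freshly spun: within the first second it turns anticlockwise (seen from above) at 1.8-3.1 rad/s, then coasts, losing 0.13-0.18 rad/s each second; once stopped it stays put
- wheel_center (a point): point on the wheel's axis at its top face (does not turn). A round cork pad, 112 mm across, 3 mm thick, lies on the middle of the wheel; the bare smooth metal between pad and hole, 60 to 98 mm from the axis, may be touched except below the index plate. A fingertip pressed down on it with 5 N stops the wheel in about 0.3 s; it can then be dragged round
- hole (a point): centre of the wheel's only hole, at the top face: plain round hole of 22 mm right through the wheel, 112 mm from the axis; goes round with the wheel
- slot (a point): fixed point in the middle of the slot in the steel index plate, on its top face (130 mm above the table): slot 26 mm wide, open towards the wheel's axis; 112 mm from the axis, so the hole passes right below it. The plate, 46 mm wide and 8 mm thick, lies 8 mm above the wheel and reaches from 88 to 215 mm from the axis, on a post outside the wheel
- knob (a point): middle, half-way up, of the lock's black bar knob: 73 mm long, 16 mm thick, 34 mm high, on an upright shaft 170 mm from the wheel's axis, straight outward from the slot; 158 mm above the table when down, its underside 10 mm above the index plate; to be pinched across its 16 mm. The bar lies along the line to bolt_tip, its pointed end on that side. Rises with the knob
- bolt_tip (a point): domed top of the bolt, a 13 mm upright pin on an arm fixed to the knob's shaft, 58 mm from the shaft; 6 mm below the wheel when down. With the knob at the mark it is right below the slot. It rises with the knob and enters the hole if that is above it (centring the wheel from up to about 8 mm off); else the knob stops after 6 mm of lift
- lock_turn (a joint): turn of the knob, rad, growing clockwise seen from above, 0 to 1.5; at 1.15 its pointed end is at the mark, a black line on the index plate from shaft to slot, and points at the wheel's axis. Starts between 0 and 0.25. Drags with about 0.06 N m and stays where it is left
- lock_pull (a joint): lift of the knob, m, 0 (down) to 0.026 (all the way up, bolt right through the wheel). Needs about 8 N upward and stays where it is left
- wheel_sherd_mid (a point): centre of the pottery sherd (80x66x16 mm) that lies loose on the cork pad and goes round with the wheel
- sherd_a1_mid (a point): centre of a bystander standing on the table: flat reddish pottery sherd, 57x87x12 mm
- sherd_d1_mid (a point): centre of a bystander standing on the table: flat reddish pottery sherd, 57x75x12 mm
- loupe_mid (a point): centre of a bystander standing on the table: black stand loupe, 38x38x20 mm
- glue_bottle_mid (a point): centre of a bystander standing on the table: white glue bottle with a pointed cap, 38x38x112 mm
- grinder_stone_mid (a point): centre of a bystander standing on the table: grey hand-grinder pebble, 55x89x40 mm
- flat_brush_mid (a point): centre of a bystander standing on the table: wooden flat brush, 20x168x10 mm
There are look-alikes about, which are no part of the job. Leave any purple or turquoise look-alike of the part that bears wheel_sherd_mid alone.

How it is judged:
On the way, in this order (a step that is already met when the one before it is completed fails the run):
1. the fingers touch the wheel while it turns (contact force between the fingers and wheel above 0.3 N and angular speed of wheel above 0.3 rad/s).
2. the wheel is at rest with its hole centred in the slot (within 6 mm), the lock still down (angular speed of wheel below 0.08 rad/s and horizontal distance between hole and slot below 0.006 m and value of joint lock_pull below 0.006 m), for 0.3 s.
At the end, for the whole second after the job is handed in: the knob points at the mark (lock_turn 1.03 to 1.27 rad) and is up by more than 22 mm of its 26 mm, the bolt stands in the hole (axes within 7 mm) under the slot (within 9 mm), the wheel is at rest, and the sherd still lies on the cork pad, its centre within 35 mm of the wheel's axis (value of joint lock_turn between 1.03 and 1.27 rad and value of joint lock_pull above 0.022 m and horizontal distance between bolt_tip and hole below 0.007 m and horizontal distance between hole and slot below 0.009 m and angular speed of wheel below 0.05 rad/s and horizontal distance between wheel_sherd_mid and wheel_center below 0.035 m and height (world z) of wheel_sherd_mid above 0.115 m); the robot touches nothing.
It fails at once if the bolt is raised under the wheel (by more than 4 mm) while the wheel is turning (angular speed of wheel above 1 rad/s and value of joint lock_pull above 0.004 m and horizontal distance between bolt_tip and wheel_center below 0.13 m).
It fails at once if the sherd slides or falls from the pad (horizontal distance between wheel_sherd_mid and wheel_center above 0.045 m).
It fails at once if another thing on the table is moved by more than 30 mm (distance of any of sherd_a1_mid, sherd_d1_mid, loupe_mid, glue_bottle_mid, grinder_stone_mid, flat_brush_mid from where it was at the start of the episode above 0.03 m).
It also fails if it takes over 67 s, if anything falls off the work surface, if the arm or the gripper's body presses on something with over 40 N, if the wrist force passes 120 N, or if a joint passes its speed limit or range.

## Working session

There is one attempt and no reset: what is moved stays moved. The work goes in short steps, Python scripts to look and compute and a shell command to move; the robot and the scene stay as the last step left them, time stands still between calls to the robot, and variables do not carry over. Pictures are saved under pics/ and viewed, about 8 in all and at most 12, crops included, and the job is handed in when it is done.

```bash
ls; mkdir -p pics; cat > h.py <<'E'
from cell import *
import numpy as np, cv2
from scipy.spatial.transform import Rotation as R
def grab(n,tag):
    c=get_calibration(n); im,d=get_image(n); np.savez(f'pics/{tag}.npz',im=im,d=d,K=c["camera_matrix"],k1=c["k1"],P=c["pose"]); cv2.imwrite(f'pics/{tag}.png',im); return im
def load(tag): return np.load(f'pics/{tag}.npz')
def ray(f,u,v):
    K=f['K']; a=(u-K[0,2])/K[0,0]; b=(v-K[1,2])/K[1,1]; rd=np.hypot(a,b); r=rd
    for _ in range(20): r=rd/(1+f['k1']*r*r)
    s=r/rd if rd>0 else 1
    P=f['P']; return P[:3,3],P[:3,:3]@np.array([a*s,b*s,1])
def atz(f,u,v,z):
    o,d=ray(f,u,v); return o+d*(z-o[2])/d[2]
def atd(f,u,v):
    o,d=ray(f,u,v); return o+d*f['d'][int(v),int(u)]
def proj(f,p):
    P=f['P']; q=P[:3,:3].T@(np.array(p)-P[:3,3]); x=q[:2]/q[2]; x=x*(1+f['k1']*(x@x)); return x*[f['K'][0,0],f['K'][1,1]]+f['K'][:2,2]
E
python3 - <<'E'
from h import *
s=observe(); print({k:np.round(v,3) for k,v in s.items()}); print(R.from_rotvec(s['ee_rot']).as_matrix().round(3))
a=grab('top','t0'); b=grab('scene','s0')
E
```

```text
pics
{'clock': np.float64(0.0), 'joints': array([ 1.232,  0.435,  0.025,  1.574, -0.012,  1.134, -0.075]), 'dq': array([-0.   ,  0.001,  0.001, -0.002,  0.002,  0.001, -0.   ]), 'joint_efforts': array([-0.0000e+00, -6.6785e+01,  9.8500e-01, -3.1446e+01, -6.1000e-02,
        4.3000e-02,  0.0000e+00]), 'position': array([ 0.146, -0.607,  0.226]), 'ee_rot': array([ 2.097,  0.25 , -2.097]), 'force': array([-0.797, -0.333, -0.044]), 'ft_torque': array([-0.012, -0.001, -0.011]), 'width': np.float64(0.998)}
[[-0.     0.234 -0.972]
 [ 0.001 -0.972 -0.234]
 [-1.    -0.002  0.   ]]
```

View pics/t0.png

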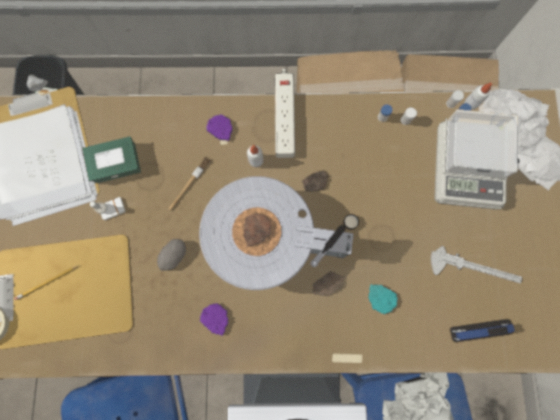

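View pics/s0.png

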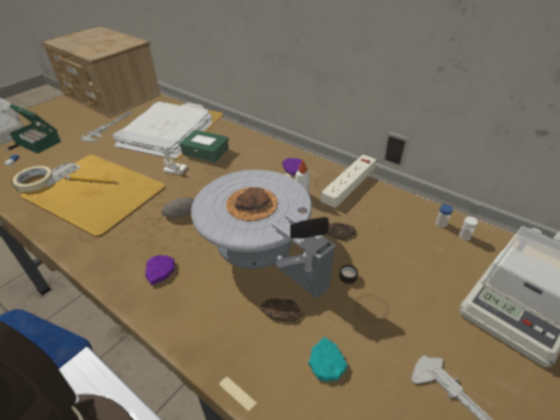

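The top view shows the wheel at (257,232), the hole at about (302,212), the index plate at (300–350,238) and the black knob bar at (335,240). The sherd on the cork pad is at (257,230). The purple look-alikes are at (220,127) and (215,318), and the turquoise one is at (383,298). None of these is the wheel's sherd. Next is a close crop.

```bash
python3 - <<'E'
from h import *
f=load('t0'); im=f['im'][165:305,190:395]
cv2.imwrite('pics/c0.png',cv2.resize(im,None,fx=3.9,fy=3.9,interpolation=cv2.INTER_CUBIC))
print(f['P'].round(3),f['K'],f['k1'])
for u,v,z in [(257,232,.114),(302,212,.114),(305,237,.13),(199,232,.114),(314,232,.114),(257,177,.114),(257,289,.114)]: print(u,v,atz(f,u,v,z).round(3),atd(f,u,v).round(3))
E
```

```text
[[-0.009 -0.978  0.208  0.391]
 [-1.     0.011  0.006  0.031]
 [-0.008 -0.208 -0.978  1.116]
 [ 0.     0.     0.     1.   ]] [[445.75840421   0.         279.19865688]
 [  0.         445.75840421 204.12464841]
 [  0.           0.           1.        ]] 0.04434309491341739
257 232 [0.54  0.087 0.114] [0.537 0.086 0.133]
302 212 [ 0.585 -0.015  0.114] [ 0.606 -0.021  0.003]
305 237 [ 0.525 -0.02   0.13 ] [ 0.527 -0.021  0.115]
199 232 [0.541 0.219 0.114] [0.558 0.24  0.004]
314 232 [ 0.538 -0.042  0.114] [ 0.536 -0.04   0.131]
257 177 [0.669 0.088 0.114] [0.668 0.088 0.116]
257 289 [0.413 0.087 0.114] [0.413 0.087 0.113]
```

View pics/c0.png

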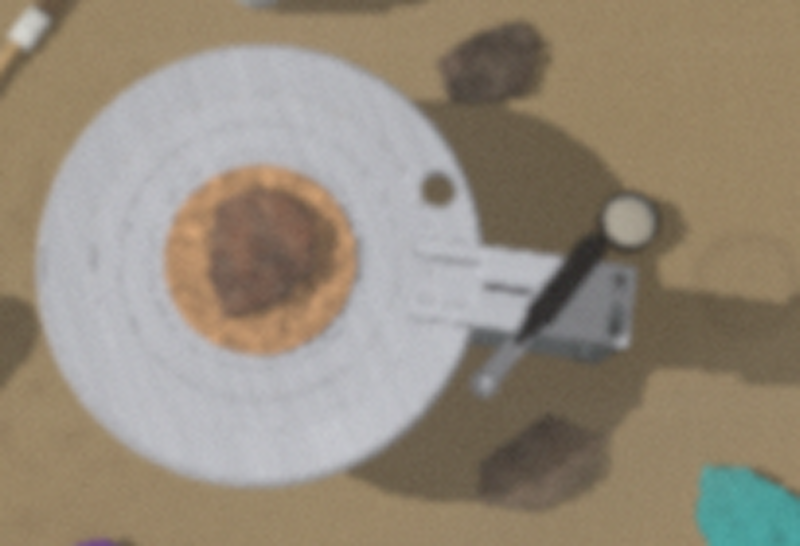

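The crop shows the wheel centred near (260,265), the hole at (437,188) and the inner end of the plate near (413,283). The knob bar runs from (605,238) to its pointed end at (522,338), with the bolt arm tip at (485,385). The loupe top is at (629,220). I'll compute the geometry while the arm turns in place with the gripper shut.

```bash
python3 - <<'E'
from h import *
f=load('t0'); g=lambda u,v,z: atz(f,190+u/3.9,165+v/3.9,z)
C=np.array([.541,.0885])
for n,a in dict(hole=(437,188,.114),inner=(413,283,.13),outer=(632,306,.13),mark0=(485,286,.13),mark1=(530,290,.13),knobA=(603,238,.175),knobB=(522,338,.175),bolt=(485,385,.094)).items():
    p=g(*a)[:2]; print(n,p.round(4),np.hypot(*(p-C)).round(4),np.degrees(np.arctan2(*(p-C)[::-1])).round(1))
E
python3 -m handwheel '[[0,0,0,0,-0.1483,0,0],[0,0,0,0,-0.1483,0,0],[0,0,0,0,-0.1483,0,0],[0,0,0,0,-0.1483,0,0],[0,0,0,0,-0.1483,0,0],[0,0,0,0,-0.1483,0,0],[0,0,0,0,-0.1483,0,0],[0,0,0,0,-0.1483,0,0],[0,0,0,0,-0.1483,0,0]]'
```

```text
hole [ 0.5819 -0.0155] 0.1118 -68.5
inner [0.5238 0.    ] 0.0901 -101.0
outer [ 0.5095 -0.124 ] 0.2148 -98.4
mark0 [ 0.5217 -0.041 ] 0.1309 -98.5
mark1 [ 0.5192 -0.0665] 0.1565 -98.0
knobA [ 0.5415 -0.1028] 0.1913 -89.9
knobB [ 0.4873 -0.0569] 0.155 -110.3
bolt [ 0.4684 -0.0421] 0.1494 -119.1
clock: 1.0
position: [0.1459, -0.6074, 0.2263]
ee_rot: [1.206, 1.213, -1.205]
force: [0.7, -0.1, -0.7]
width: 0.265
```

The radii agree with the description: hole 111.8 mm, inner end 90 mm, outer end 215 mm, knob about 170 mm. The plate lies at −98.5°, so the slot is at about (0.524,−0.022), the knob at (0.515,−0.080), and lock_turn is about 0.12. Moving over the wheel's +y side.

```bash
python3 -m handwheel '[[0,0,0.0219,-0.0431,0,0,0],[0,0,0.0219,-0.0431,0,0,0],[0,0,0.0219,-0.0431,0,0,0],[0,0,0.0219,-0.0431,0,0,0],[0,0,0.0219,-0.0431,0,0,0],[0,0,0.0219,-0.0431,0,0,0],[0,0,0.0219,-0.0431,0,0,0],[0,0,0.0219,-0.0431,0,0,0],[0,0,0.0219,-0.0431,0,0,0],[0,0,0.0219,-0.0431,0,0,0]]' && python3 -m handwheel '[[0,0,0.0219,-0.0431,0,0,0],[0,0,0.0219,-0.0431,0,0,0],[0,0,0.0219,-0.0431,0,0,0],[0,0,0.0219,-0.0431,0,0,0],[0,0,0.0219,-0.0431,0,0,0],[0,0,0.0219,-0.0431,0,0,0],[0,0,0.0219,-0.0431,0,0,0],[0,0,0.0219,-0.0431,0,0,0],[0,0,0,0,0,0,0],[0,0,0,0,0,0,0]]'
```

```text
clock: 2.0
position: [0.3654, -0.175, 0.2268]
ee_rot: [1.209, 1.208, -1.21]
force: [1.1, -0.8, -0.8]
width: 0.007
clock: 3.0
position: [0.5401, 0.1693, 0.226]
ee_rot: [1.207, 1.212, -1.209]
force: [0.7, -0.2, -0.2]
width: 0.003
```

```bash
cat >> h.py <<'E'
C=np.array([.541,.0885])
def ring(tag):
    """angles (deg) of non-metal (brownish) spots of hole size on the 112 mm ring"""
    f=load(tag); im=cv2.GaussianBlur(f['im'],(3,3),0).astype(np.float32); A=np.arange(0,360,1.)
    uv=np.array([proj(f,[C[0]+.112*np.cos(np.radians(a)),C[1]+.112*np.sin(np.radians(a)),.113]) for a in A],np.float32)
    s=cv2.remap(im,uv[None,:,0],uv[None,:,1],cv2.INTER_LINEAR)[0]
    br=s[:,2]-s[:,0]; m=(br>12); out=[]
    i=0
    while i<360:
        if m[i]:
            j=i
            while j<360 and m[j]: j+=1
            w=br[i:j]-12; out.append((round(float((A[i:j]*w).sum()/w.sum()),1),j-i,round(float(w.max())))); i=j
        else: i+=1
    return out
E
python3 -m handwheel '[[0,0.04,0,0,0,0,0],[0,0.04,0,0,0,0,0],[0,0.02,0,0,0,0,0],[0,0,0,0,0,0,0]]'
python3 - <<'E'
from h import *
print(ring('t0'),ring('s0'))
for i in range(2):
    t=observe()['clock']; grab('top',f't{i+1}'); print(t,ring(f't{i+1}'))
    t=observe()['clock']; grab('scene',f's{i+1}'); print(t,ring(f's{i+1}'))
E
```

```text
clock: 3.4
position: [0.5384, 0.1648, 0.1238]
ee_rot: [1.206, 1.21, -1.216]
force: [0.1, 0.1, -0.1]
width: 0.003
[(291.2, 9, 18)] [(291.6, 4, 12)]
3.4 [(13.3, 11, 45), (104.2, 138, 16), (208.2, 55, 13)]
3.45 [(68.2, 3, 1), (80.7, 11, 2)]
3.5 [(93.9, 146, 44), (208.3, 54, 13)]
3.55 [(68.4, 4, 2), (79.1, 10, 2)]
```

```bash
python3 - <<'E'
from h import *
a=cv2.resize(load('t2')['im'][150:310,180:380],None,fx=2.8,fy=2.8); b=cv2.resize(load('s2')['im'][150:310,170:350],(504,448))
cv2.imwrite('pics/m1.png',cv2.resize(np.hstack([a[:448],b]),(800,337)))
E
```

```text
(no output)
```

View pics/m1.png

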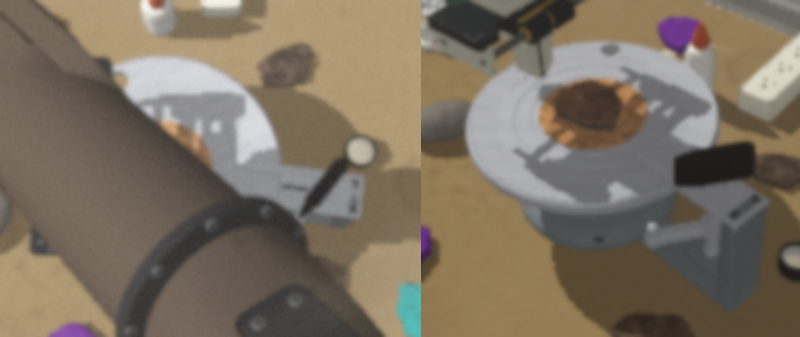

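The scene camera sees the whole wheel, with the hole at (610,50) in the right half. The top view is partly blocked by the arm. Between t=0 and 3.4 s the wheel turned 442°, so it is now at about 2.0 rad/s and the hole is at about 36°. I'll descend, wait, then press gently so it stops a little short of the slot.

```bash
python3 -m handwheel '[[0,0.006,0,0,0,0,0],[0,0,0,0,0,0,0],[0,0,0,0,0,0,0],[0,0,0,0,0,0,0],[0,0,0,0,0,0,0],[0,0,0,0,0,0,0],[0,0,0,0,0,0,0],[0,0,0,0,0,0,0],[0,0,0,0,0,0,0],[0,0,0,0,0,0,0]]' && python3 -m handwheel '[[0,0.002,0,0,0,0,0],[0,0.002,0,0,0,0,0]]' && python3 -m handwheel '[[0,0.001,0,0,0,0,0]]'
```

```text
clock: 4.6
position: [0.5405, 0.1679, 0.1207]
ee_rot: [1.209, 1.209, -1.209]
force: [-0.0, -0.7, -0.2]
width: 0.003
clock: 4.8
position: [0.5405, 0.1679, 0.1166]
ee_rot: [1.21, 1.209, -1.209]
force: [0.3, -0.2, -0.2]
width: 0.004
clock: 4.9
position: [0.5404, 0.1678, 0.1154]
ee_rot: [1.209, 1.209, -1.21]
force: [-1.1, -0.6, -0.4]
width: 0.005
```

```bash
python3 - <<'E'
from h import *
for i in (3,4):
    print(observe()['clock'],observe()['force'].round(1)); grab('scene',f's{i}')
ims=[cv2.resize(load(f's{i}')['im'][150:290,180:330],(450,420)) for i in (3,4)]
cv2.imwrite('pics/m2.png',cv2.resize(np.hstack(ims),(800,373)))
E
```

```text
4.9 [-1.1 -0.6 -0.4]
4.95 [ 0.3 -0.9 -0.2]
```

View pics/m2.png

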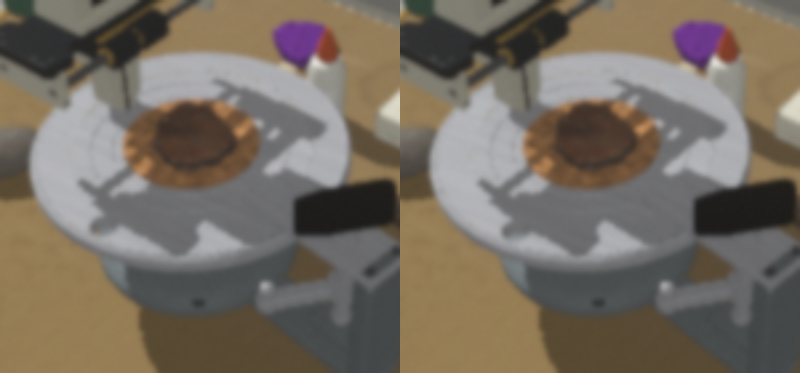

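At t=4.90 the hole is at about (103,225) in the left crop, and at 4.95 at about (114,229).

```bash
cat >> h.py <<'E'
def ang(tag,u,v,z=.114):
    p=atz(load(tag),u,v,z)[:2]-C; return np.degrees(np.arctan2(p[1],p[0]))%360, np.hypot(*p)
E
python3 - <<'E'
from h import *
print(ang('s3',180+103/2.667,150+225/2.667),ang('s4',180+114/2.667,150+229/2.667))
E
python3 -m handwheel '[[0,0.001,0,0,0,0,0]]'; python3 -m handwheel '[[0,0.001,0,0,0,0,0]]'
```

```text
(np.float64(185.92079715876858), np.float64(0.11276564834985267)) (np.float64(190.84046843305066), np.float64(0.11227443571055418))
clock: 5.1
position: [0.5405, 0.168, 0.1147]
ee_rot: [1.21, 1.209, -1.209]
force: [-0.3, 1.1, 0.2]
width: 0.005
clock: 5.2
position: [0.5405, 0.168, 0.1137]
ee_rot: [1.209, 1.209, -1.209]
force: [-4.4, -0.5, 6.7]
width: 0.007
```

```bash
python3 -m handwheel '[[0,0,0,0,0,0,0],[0,0,0,0,0,0,0],[0,0,0,0,0,0,0],[0,0,0,0,0,0,0]]'
python3 - <<'E'
from h import *
grab('scene','s5')
cv2.imwrite('pics/m3.png',cv2.resize(load('s5')['im'][170:290,190:350],(800,600),interpolation=cv2.INTER_CUBIC))
E
```

```text
clock: 5.6
position: [0.5404, 0.168, 0.1138]
ee_rot: [1.209, 1.209, -1.21]
force: [-2.2, -0.3, 2.8]
width: 0.004
```

View pics/m3.png

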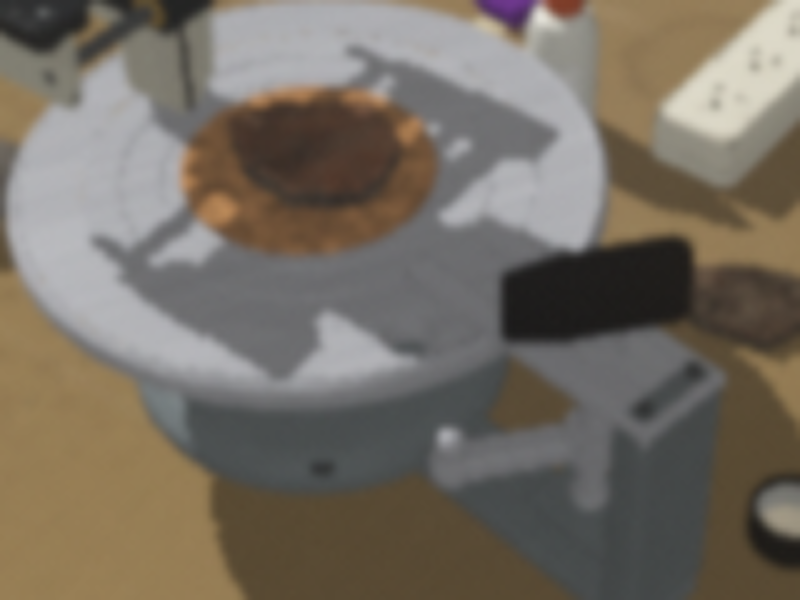

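The hole shows as a dark patch at about (405,335), just short of the plate. The wheel seems to have stopped.

```bash
python3 - <<'E'
from h import *
print(ang('s5',190+405/5,170+335/5),ang('s5',190+398/5,170+330/5),atz(load('s5'),190+405/5,170+335/5,.114))
f=load('s5'); 
for a in (225,230,235,240,245,250,261.5):
    p=[C[0]+.112*np.cos(np.radians(a)),C[1]+.112*np.sin(np.radians(a)),.114]; print(a,((proj(f,p)-[190,170])*5).round())
q=C+.112*np.array([np.cos(np.radians(261.5)),np.sin(np.radians(261.5))]); print(((proj(f,[*q,.13])-[190,170])*5).round())
print(observe()['force'])
i2=grab('scene','s6'); print(np.abs(i2.astype(int)-f['im'])[190:240,210:300].mean())
E
```

```text
(np.float64(240.8845997521891), np.float64(0.11371833915762776)) (np.float64(240.11513240368868), np.float64(0.11004611463815565)) [ 0.48566804 -0.01084906  0.114     ]
225 [327. 348.]
230 [351. 344.]
235 [376. 340.]
240 [399. 333.]
245 [422. 326.]
250 [443. 317.]
261.5 [487. 292.]
[487. 263.]
[-1.96670604  0.45059155  2.90866695]
0.7214814814814815
```

```bash
python3 -m handwheel '[[0,0.0005,0,0,0,0,0],[0,0,-0.0012,0,-0.015,0,0],[0,0,-0.0024,0.0001,-0.03,0,0],[0,0,-0.00366,0.0001,-0.046,0,0],[0,0,-0.00366,0.0001,-0.046,0,0],[0,0,-0.00366,0.0001,-0.046,0,0],[0,0,-0.00366,0.0001,-0.046,0,0],[0,0,-0.00366,0.0001,-0.046,0,0],[0,0,-0.00366,0.0001,-0.046,0,0],[0,0,-0.0024,0.0001,-0.03,0,0]]' && python3 -m handwheel '[[0,0,-0.0012,0,-0.015,0,0],[0,0,0,0,0,0,0],[0,0,0,0,0,0,0]]'
python3 - <<'E'
from h import *
f=load('s6');s=observe();p=s['position'][:2]-C; print(np.degrees(np.arctan2(p[1],p[0])),np.hypot(*p))
grab('scene','s7'); grab('wrist','w7'); grab('top','t7')
g=load('s7')
ws=[cv2.resize(load('t7')['im'][150:310,240:380],(400,457)),cv2.resize(load('w7')['im'],(400,300)),cv2.resize(g['im'][170:290,190:350],(400,300))]
ws=[cv2.copyMakeBorder(w,0,457-w.shape[0],0,0,cv2.BORDER_CONSTANT) for w in ws]
cv2.imwrite('pics/m4.png',cv2.resize(np.hstack(ws),(800,305)))
E
```

```text
clock: 6.7
position: [0.513, 0.1631, 0.1137]
ee_rot: [0.945, 1.356, -0.944]
force: [-0.1, -0.2, 6.5]
width: 0.002
clock: 7.0
position: [0.5123, 0.1628, 0.1137]
ee_rot: [0.936, 1.36, -0.934]
force: [1.0, 1.1, 6.0]
width: 0.006
111.09445404855386 0.07961571307291997
```

View pics/m4.png

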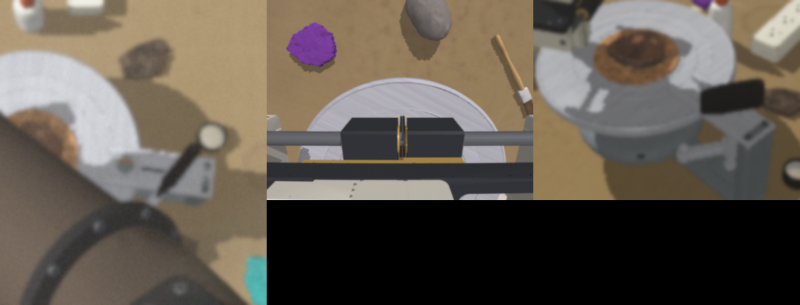

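The finger moved 21.1° round the axis with about 6 N pressed, so the hole should now be at about 261.5°. The hole itself is hidden in this view. I'll lift straight up, align across the bar, go above the knob and check with the wrist camera.

```bash
python3 -m handwheel '[[0,-0.01,0,0,0,0,0],[0,-0.03,0,0,0,0,0],[0.3,-0.03,0,0,-0.128,0,0],[0.6,-0.025,0,0,-0.128,0,0],[0.6,0,0,0,-0.128,0,0],[0.6,0,0,0,-0.129,0,0]]' && python3 -m handwheel '[[0.6,0,-0.031,0.0261,0,0,0],[0.6,0,-0.031,0.0261,0,0,0],[0.6,0,-0.031,0.0261,0,0,0],[0.6,0,-0.031,0.0261,0,0,0],[0.6,0,-0.031,0.0261,0,0,0],[0.6,0,-0.031,0.0261,0,0,0],[0.6,0,0,0,0,0,0]]'
python3 - <<'E'
from h import *
s=observe(); print(R.from_rotvec(s['ee_rot']).as_matrix().round(3))
grab('wrist','w8'); f=load('w8')
im=f['im'].copy(); cv2.imwrite('pics/w8b.png',cv2.resize(im,(800,600),interpolation=cv2.INTER_CUBIC))
q=C+.112*np.array([np.cos(np.radians(261.5)),np.sin(np.radians(261.5))])
for p in ([*q,.114],[*q,.13],[.515,-.08,.175],[*C,.117]): print((proj(f,p)*800/560).round())
E
```

```text
clock: 7.75
position: [0.5121, 0.1624, 0.2095]
ee_rot: [0.537, 1.502, -0.537]
force: [-0.3, -0.5, -0.2]
width: 0.304
clock: 8.45
position: [0.5131, -0.0877, 0.2076]
ee_rot: [0.546, 1.502, -0.551]
force: [-0.1, -0.2, 0.4]
width: 0.596
[[-0.002  0.644  0.765]
 [-0.003  0.765 -0.644]
 [-1.    -0.003  0.   ]]
[513. 240.]
[520. 245.]
[424. 330.]
[710. 126.]
```

View pics/w8b.png

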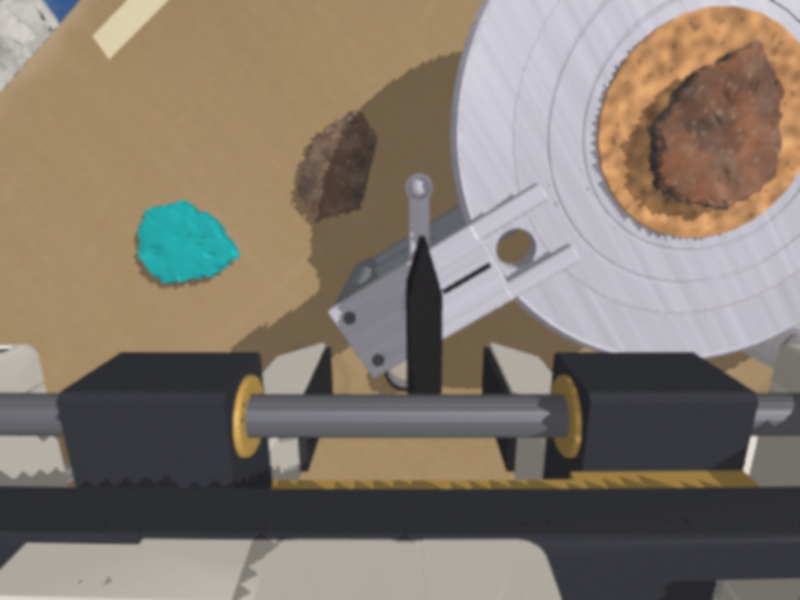

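A very clear view. The hole at (515,246) sits in the slot, the pointed bar runs straight up and down at x≈423, and the bolt tip is at (418,186). Measuring the hole against the slot in an enlarged crop.

```bash
python3 - <<'E'
from h import *
f=load('w8'); cv2.imwrite('pics/c8.png',cv2.resize(f['im'][115:265,265:415],(800,800),interpolation=cv2.INTER_CUBIC)[:600])
E
```

```text
(no output)
```

View pics/c8.png

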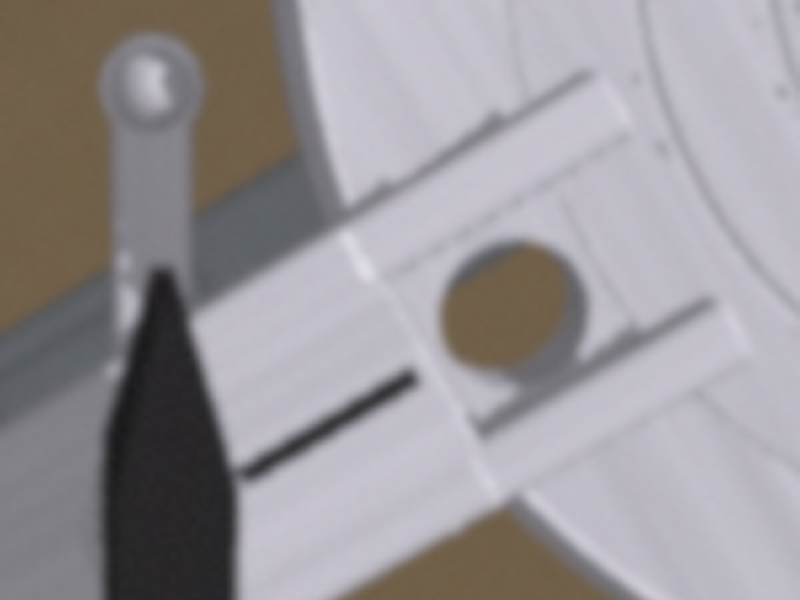

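```bash
python3 - <<'E'
from h import *
f=load('w8'); k=150/800; g=lambda u,v,z: atz(f,265+u*k,115+v*k,z)[:2]
h=g(515,315,.114); 
P=lambda z,*a:[g(u,v,z) for u,v in a]
o1,o2,o3,o4=P(.13,(345,230),(592,73),(497,497),(748,350)); m1,m2=(o1+o3)/2,(o2+o4)/2
d=(m2-m1)/np.linalg.norm(m2-m1); n=np.array([-d[1],d[0]])
print('plate width',np.linalg.norm(o1-o3),np.linalg.norm(o2-o4),'dir',np.degrees(np.arctan2(d[1],d[0])))
a,b=P(.13,(242,473),(412,377)); print('mark dir',np.degrees(np.arctan2(*(b-a)[::-1])),'mark off',(a-m2)@n,(b-m2)@n)
slot=m2-d*.024; axis=m2+d*.088; shaft=m2-d*.082
print('hole',h,'slot',slot,'axis',axis,'shaft',shaft,'hole lateral off (+n)',(h-m2)@n,'along',(h-m2)@d, 'n',n)
tip=P(.175,(162,270))[0]; bolt=P(.102,(150,85))[0]; v=bolt-shaft
print('tip',tip,'bolt',bolt,np.hypot(*v),'bolt dir',np.degrees(np.arctan2(v[1],v[0])),'tipdir',np.degrees(np.arctan2(*(tip-shaft)[::-1])))
base=P(.175,(105,570),(237,570)); bm=sum(base)/2; print('bar dir',np.degrees(np.arctan2(*(tip-bm)[::-1])),np.linalg.norm(base[0]-base[1]),bm)
p=observe()['position'];print(p)
E
```

```text
plate width 0.04360596709302257 0.044127313862456295 dir 82.52740344465944
mark dir 80.54252501809995 mark off 0.00040860701762351426 -0.0005212609487533017
hole [ 0.52915624 -0.02369018] slot [ 0.52414785 -0.02432109] axis [0.53871367 0.08672771] shaft [ 0.51660483 -0.08182851] hole lateral off (+n) -0.004883803480270528 along -0.022723092741004765 n [-0.99150718  0.13005199]
tip [ 0.48329417 -0.05471447] bolt [ 0.47039031 -0.04362895] 0.059958218758877295 bolt dir 140.42386788114123 tipdir 140.85528169335882
bar dir 142.14321415133713 0.01514191915847948 [ 0.5105343  -0.07588735]
[ 0.51323527 -0.08413235  0.20794892]
```

The hole sits about 5 mm (2.5°) past the slot centre towards +x (anticlockwise). Visible parallax on the prong's inner face agrees. That is too close to the 6 mm limit, so I'll go back and drag it clockwise 0.045 rad.

```bash
python3 -m handwheel '[[0,0,0.031,-0.0261,0,0,0],[0,0,0.031,-0.0261,0,0,0],[0,0,0.031,-0.0261,0,0,0],[0,0,0.031,-0.0261,0,0,0],[0,0,0.031,-0.0261,0,0,0],[0,0,0.031,-0.0261,0,0,0],[0,0.03,0,0,0.15,0,0],[0,0.04,0,0,0.15,0,0],[0,0.02,0,0,0.15,0,0],[0,0,0,0,0.06,0,0]]' && python3 -m handwheel '[[0,0,0,0,0,0,0],[0,0,0,0,0,0,0]]'
```

```text
clock: 9.5
position: [0.5096, 0.1631, 0.1158]
ee_rot: [0.933, 1.363, -0.939]
force: [0.5, -0.1, 0.2]
width: 0.004
clock: 9.7
position: [0.5117, 0.1635, 0.1187]
ee_rot: [0.931, 1.363, -0.93]
force: [-0.1, -0.6, 0.7]
width: 0.007
```

```bash
python3 -m handwheel '[[0,0.003,0,0,0,0,0],[0,0.0012,0,0,0,0,0],[0,0.001,0,0,0,0,0],[0,0,0,0,0,0,0]]' && python3 -m handwheel '[[0,0,0.0006,0,0.0075,0,0],[0,0,0.0012,0,0.015,0,0],[0,0,0.0012,0,0.015,0,0],[0,0,0.0006,0,0.0075,0,0],[0,0,0,0,0,0,0],[0,0,0,0,0,0,0]]'
```

```text
clock: 10.1
position: [0.5128, 0.1628, 0.1137]
ee_rot: [0.935, 1.36, -0.932]
force: [1.1, 0.5, 3.4]
width: 0.007
clock: 10.7
position: [0.5161, 0.1639, 0.1137]
ee_rot: [0.969, 1.344, -0.967]
force: [0.5, -0.5, 6.1]
width: 0.005
```

```bash
python3 -m handwheel '[[0,-0.01,0,0,0,0,0],[0,-0.03,0,0,0,0,0],[0.3,-0.03,0,0,-0.142,0,0],[0.6,-0.025,0,0,-0.142,0,0],[0.6,0,0,0,-0.142,0,0],[0.6,0,0,0,-0.142,0,0]]' && python3 -m handwheel '[[0.6,0,-0.0317,0.0257,0,0,0],[0.6,0,-0.0317,0.0257,0,0,0],[0.6,0,-0.0317,0.0257,0,0,0],[0.6,0,-0.0317,0.0257,0,0,0],[0.6,0,-0.0317,0.0257,0,0,0],[0.6,0,-0.0317,0.0257,0,0,0],[0.6,0,0,0,0,0,0],[0.6,0,0,0,0,0,0],[0.6,0,0,0,0,0,0],[0.6,0,0,0,0,0,0]]'
python3 - <<'E'
from h import *
grab('wrist','w9'); f=load('w9'); cv2.imwrite('pics/c9.png',cv2.resize(f['im'][115:265,265:415],(800,800),interpolation=cv2.INTER_CUBIC)[:600])
E
```

```text
clock: 11.3
position: [0.5157, 0.1638, 0.2095]
ee_rot: [0.528, 1.504, -0.526]
force: [-0.4, -1.1, -1.3]
width: 0.304
clock: 12.3
position: [0.5159, -0.0796, 0.2084]
ee_rot: [0.53, 1.505, -0.529]
force: [0.5, -0.4, 0.0]
width: 0.599
```

View pics/c9.png

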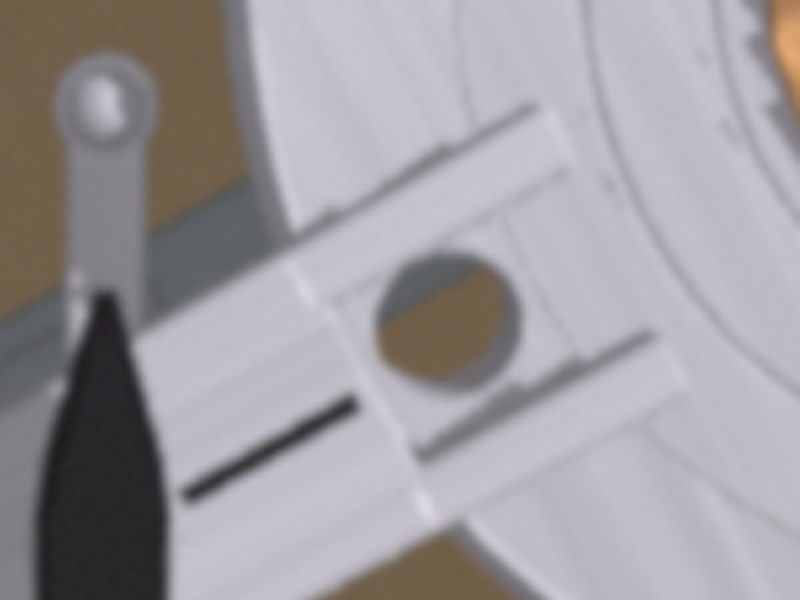

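The hole is now at (449,320) in the crop, clear of both prongs. The mark runs from (185,493) to (355,403), and the bar tip is at (105,293).

```bash
python3 - <<'E'
from h import *
f=load('w9'); k=150/800; g=lambda u,v,z: atz(f,265+u*k,115+v*k,z)[:2]
h=g(449,320,.114); o1,o2,o3,o4=[g(u,v,.13) for u,v in ((288,260),(535,103),(432,523),(688,378))]
m1,m2=(o1+o3)/2,(o2+o4)/2; d=(m2-m1)/np.linalg.norm(m2-m1); n=np.array([-d[1],d[0]])
a,b=g(185,493,.13),g(355,403,.13)
print('width',np.linalg.norm(o1-o3),np.linalg.norm(o2-o4),'dir',np.degrees(np.arctan2(d[1],d[0])),'mark',np.degrees(np.arctan2(*(b-a)[::-1])),(a-m2)@n,(b-m2)@n)
print('hole',h,'lat',(h-m2)@n,'along',(h-m2)@d); shaft=m2-d*.082; bolt=g(105,103,.102); v=bolt-shaft
x=[g(38,570,.175),g(166,570,.175)]; bm=sum(x)/2; tip=g(105,293,.175)
print('shaft',shaft,'bolt dir',np.degrees(np.arctan2(v[1],v[0])),np.hypot(*v),'bar',np.degrees(np.arctan2(*(tip-bm)[::-1])), 'bar line offset from shaft',np.cross(np.append((tip-bm)/np.linalg.norm(tip-bm),0),np.append(shaft-bm,0))[2])
s=observe(); M=R.from_rotvec(s['ee_rot']).as_matrix(); e=np.append(shaft,.139)-s['position']; print('tool shift',M.T@e,'tool y deg',np.degrees(np.arctan2(M[1,1],M[0,1])))
E
```

```text
width 0.04288676325640267 0.044032512719087306 dir 83.3443818716674 mark 80.19733891684615 0.0008660959288094743 -0.0006025061689509328
hole [ 0.52551625 -0.02288012] lat -0.0013668817136627393 along -0.02274606408918766
shaft [ 0.51729096 -0.08157631] bolt dir 140.66565072389673 0.0607152192577958 bar 140.66985458838332 bar line offset from shaft 0.0001210730591651478
tool shift [ 0.06929731 -0.00057214  0.0021835 ] tool y deg 51.21534359561027
```

The hole is 1.4 mm off laterally and the bar is aligned with the jaws within 0.5°. Descending and pinching.

```bash
python3 -m handwheel '[[0.6,0.03,0,0.002,0,0,0],[0.6,0.03,0,0,0.008,0,0],[0.6,0.009,0,0,0,0,0],[0.6,0,0,0,0,0,0],[0,0,0,0,0,0,0],[0,0,0,0,0,0,0],[0,0,0,0,0,0,0],[0,0,0,0,0,0,0],[0,0,0,0,0,0,0]]' 25
```

```text
clock: 13.25
position: [0.5176, -0.0825, 0.1394]
ee_rot: [0.538, 1.502, -0.538]
force: [0.6, 0.8, -0.6]
width: 0.215
```

```bash
python3 -m handwheel '[[0,0,0,0,0,0,0],[0,0,0,0,0,0,0],[0,0,0,0,0,0,0]]' && python3 -m handwheel '[[0,0,0,0,0.05,0,0],[0,0,0,0,0.1,0,0],[0,0,0,0,0.12,0,0],[0,0,0,0,0.12,0,0],[0,0,0,0,0.12,0,0],[0,0,0,0,0.12,0,0],[0,0,0,0,0.12,0,0],[0,0,0,0,0.12,0,0],[0,0,0,0,0.1,0,0],[0,0,0,0,0.06,0,0]]' && python3 -m handwheel '[[0,0,0,0,0,0,0],[0,0,0,0,0,0,0],[0,0,0,0,0,0,0]]'
python3 -c "
from h import *
s=observe(); M=R.from_rotvec(s['ee_rot']).as_matrix(); print(np.degrees(np.arctan2(M[1,1],M[0,1])),s['ft_torque'],s['position'])"
```

```text
clock: 13.55
position: [0.5178, -0.0822, 0.1393]
ee_rot: [0.538, 1.502, -0.537]
force: [0.9, 0.7, 3.0]
width: 0.174
clock: 14.55
position: [0.5161, -0.0828, 0.1392]
ee_rot: [1.317, 1.135, -1.322]
force: [-6.3, -0.1, 9.4]
width: 0.171
clock: 14.85
position: [0.5161, -0.0829, 0.1392]
ee_rot: [1.314, 1.137, -1.319]
force: [-5.9, -1.9, 9.2]
width: 0.17
-8.406638900222744 [-0.25135582  1.43703438 -0.05177834] [ 0.51612221 -0.08289669  0.13919706]
```

```bash
python3 -m handwheel '[[0,0,-0.0015,0,0,0,0],[0,0,0,0,0,0,0],[0,-0.003,0,0,0,0,0],[0,-0.004,0,0,0,0,0],[0,-0.004,0,0,0,0,0],[0,0,0,0,0,0,0]]'
```

```text
clock: 15.45
position: [0.5156, -0.0826, 0.1504]
ee_rot: [1.316, 1.136, -1.317]
force: [-1.7, -3.6, 0.3]
width: 0.173
```

```bash
python3 -m handwheel '[[0,-0.005,0,0,0,0,0],[0,-0.005,0,0,0,0,0],[0,-0.004,0,0,0,0,0],[0,0,0,0,0,0,0],[0,0,0,0,0,0,0]]' 40
python3 - <<'E'
from h import *
grab('scene','s10'); grab('wrist','w10'); f=load('s10'); g=load('w10')
cv2.imwrite('pics/m10.png',np.hstack([cv2.resize(f['im'][170:290,210:350],(400,343)),cv2.resize(g['im'],(457,343))])[:,:800])
E
```

```text
clock: 15.95
position: [0.5158, -0.0824, 0.1646]
ee_rot: [1.316, 1.136, -1.317]
force: [-4.6, -3.8, 2.2]
width: 0.172
```

View pics/m10.png

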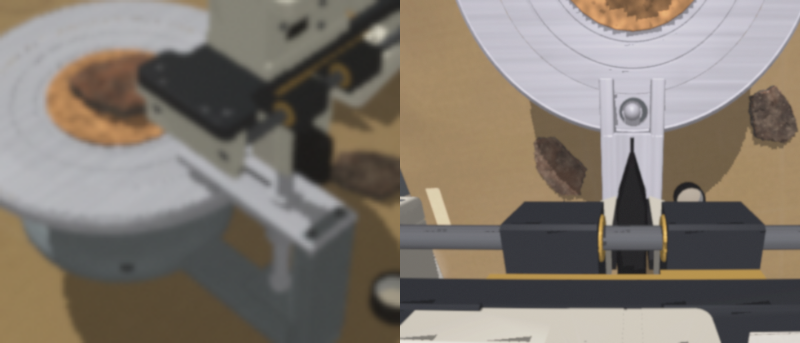

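The bolt's domed end (632,110) stands in the hole in the middle of the slot. The bar points along the mark and the knob is visibly raised. I'll pull on to the stop.

```bash
python3 -m handwheel '[[0,-0.002,0,0,0,0,0],[0,-0.001,0,0,0,0,0],[0,0,0,0,0,0,0],[0,0,0,0,0,0,0]]'
```

```text
clock: 16.45
position: [0.5152, -0.0824, 0.1656]
ee_rot: [1.316, 1.138, -1.318]
force: [3.0, -4.3, -26.4]
width: 0.173
```

It is on the stop: 26.4 mm of rise, with 26 N of downward reaction. I'll relax the pull, open and rise clear.

```bash
python3 -m handwheel '[[0,0.002,0,0,0,0,0],[0,0,0,0,0,0,0],[0.3,0,0,0,0,0,0],[0.6,0,0,0,0,0,0],[0.6,0,0,0,0,0,0],[0.6,0,0,0,0,0,0],[0.6,-0.02,0,0,0,0,0],[0.6,-0.04,0,0,0,0,0],[0.6,-0.04,0,0,0,0,0],[0.6,0,0,0,0,0,0]]' && python3 -m handwheel '[[0.6,0,0,0.01,0,0,0],[0.6,0,0,0,0,0,0],[0.6,0,0,0,0,0,0],[0.6,0,0,0,0,0,0]]'
python3 - <<'E'
from h import *
grab('scene','s11'); grab('wrist','w11'); f=load('s11'); g=load('w11')
cv2.imwrite('pics/m11.png',np.hstack([cv2.resize(f['im'][170:290,210:350],(400,343)),cv2.resize(g['im'],(457,343))])[:,:800])
E
```

```text
clock: 17.45
position: [0.519, -0.0813, 0.2704]
ee_rot: [1.32, 1.13, -1.309]
force: [0.9, 0.0, 0.5]
width: 0.599
clock: 17.85
position: [0.514, -0.0921, 0.264]
ee_rot: [1.316, 1.138, -1.317]
force: [0.9, 0.1, 0.2]
width: 0.605
```

View pics/m11.png

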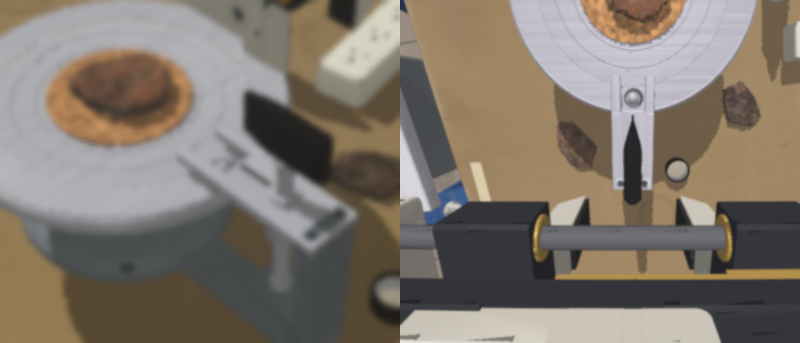

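The knob stands up on its own, pointing at the axis. The bolt is in the hole in the slot and the sherd is on the pad. A quick depth check of the knob height comes before handing in.

```bash
python3 - <<'E'
from h import *
f=load('w11'); k=560/457
for u,v in ((633-400,150),(633-400,165),(633-400,98)): print(atd(f,u*k,v*k).round(4))
a=[atz(f,(u-400)*k,v*k,.201)[:2] for u,v in ((632.5,117),(632.5,190))]; print('bar dir',np.degrees(np.arctan2(*(a[0]-a[1])[::-1])))
sign_off(); print(observe()['clock'])
E
```

```text
[ 0.519  -0.0652  0.2004]
[ 0.5171 -0.0784  0.1994]
[ 0.5252 -0.0236  0.1212]
bar dir 81.69587997004663
the job is handed in; nothing more can be done
the job is handed in; nothing more can be done
```

The wheel is locked with its hole in the slot, and I handed the job in at about 18 s of the 67 s allowed; no verdict was reported.

**Stopping the wheel:** I pressed the closed fingertips on the bare metal with about 6 N while it was turning at roughly 1.8 rad/s. I then dragged it 21° anticlockwise. The close look from the wrist camera put the hole about 5 mm past centre, so I dragged it back about 2.5°. A second measurement gave 1.4 mm off.

**Locking it:** I turned the knob about 1.03 rad clockwise to the mark and pulled it up to its stop, where the reaction was 26 N at 26.4 mm of rise. Then I let go and moved clear.

**Last checks:**

| Check | Result |
|---|---|
| Knob direction | 81.7°, against 81.5° for the mark |
| Knob top height | about 0.200 m, so 25 mm of lift |
| Bolt | seen standing in the hole, in the slot |
| Sherd | on the cork pad |
| Bystanders | those in view undisturbed |
| Force on the released gripper | about zero |

**Disagreements:**
- The wrist-camera measurements gave the plate as 44 mm wide instead of 46 mm.
- They also gave its direction as 82.5–83.3°, against 81.5° from the top camera and about 80.4° from the mark line.

All of these differences are well inside the tolerances.

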